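Zero the feed handwheel by its spokes

TASK

Bring the specimen feed to its zero mark: with the fingertips, gently push one spoke of the upright handwheel after another, either way round, until the red-capped brass stem on its rim points straight up, then leave the wheel at rest. Leave everything else on the bench where it stands.

Things in the scene. Friction and masses are not known exactly. Their poses are not given: they have to be found in the camera images.
- unit: specimen feed unit fixed to the bench: white base 120 mm wide, two bearing posts (50 mm wide, tops 180 mm up), grey carriage between, upright handwheel at its end. Origin on the bench straight below the wheel centre; own x is the wheel axis, pointing away from the base, which reaches from x = -30 to -220 mm; z up. The wheel lies in the y-z plane through the origin. The unit does not move
- wheel_centre (a point): centre of the handwheel, 155 mm above the bench, in the middle plane of its spokes. Six equal spokes stand 30, 90, 150, 210, 270 and 330 degrees from the stem. They pass through a black rim (centreline radius 62 mm, 14 mm thick) and stick out as round black grips 16 mm thick with domed ends, to 132 mm from the centre. Only the stem stands between them outside the rim
- stem_tip (a point): outer end of the red-capped brass stem on the wheel's rim, 92 mm from the wheel centre; its own z points outward along the stem. The cap is 20 mm thick, 17 mm long. It is the only stem, midway between two neighbouring spokes
- handwheel (a joint): turn of the handwheel, rad: 0 (or a whole turn) when the stem points straight up; growing values carry the top of the wheel towards the unit's own -y (right-hand rule about its +x). Turns several turns either way, with friction of about 0.15 N m (1.5 N at the grips), and stays where it is left. With the stem up, two spokes stand 30 degrees either side of upright
- mount_black: black resin specimen mount, a disc 32 mm across and 22 mm high, standing near the wheel; origin at the centre of its underside
- mount_green: green resin specimen mount, a disc 32 mm across and 22 mm high, standing near the wheel; origin at the centre of its underside
- amber_jar: amber jar with white cap, 60 mm across, 85 mm high; origin at the centre of its underside
- file: hand file with red handle lying on the bench, 250 mm long, 22 mm high; handle towards its own -x; origin on the bench near the middle of its length
- red_box: flat red box 70 x 160 x 35 mm; origin at the centre of its underside
- dish: white ceramic dish, 90 mm across, 22 mm high; origin at the centre of its underside

How it is judged:
By the outcome, as a careful person would: the job done as asked, in the order asked, and still so for the second after the job is handed in, with the robot touching nothing.
It also fails if it takes over 51 s, if anything falls off the work surface, if the arm or the gripper's body presses on something with over 40 N, if the wrist force passes 120 N, or if a joint passes its speed limit or range.

ROBOT

A 7-joint arm with a two-finger parallel gripper is mounted at the origin on the work surface. World frame = base frame: x ahead of the robot, y to its left, z up, the work surface at z = 0. Lengths are in m, angles in rad, forces in N, time in s.
With the tool pointing down it reaches from about 0.425 to 0.925 m from the base axis. Payload 6.8 kg.
Tool frame: the origin (TCP) lies between the finger pads; the fingertips stand ahead of it and the grasp point (between the pads) lies 2 mm behind it (env.nose_length is the x of the fingertips in the tool frame, in m); x points along the fingers, y is the direction in which the jaws open and shut, and the axes are right-handed (so a half turn about x gives the same grasp; the last joint's range is limited). The gripper opens to 88 mm and grips with 3 to 60 N. Pads are 20 mm wide; open, the fingers measure 115 mm over their backs; the gripper's body (75 mm by 178 mm) begins 61 mm behind the grasp point.
Start: joints at [-1.225, 0.477, 0.022, 1.555, -0.011, 1.109, -0.083], TCP at [0.296, 0.607, 0.24] pointing down, gripper open.
Joint ranges: [-2.96, 2.96], [-0.34, 2.1], [-1.41, 1.46], [0.24, 2.44], [-1.37, 4.51], [0.17, 1.92], [-2.96, 2.96]. Speed limits (rad/s): [2.39, 2.39, 3.14, 3.14, 3.14, 3.14, 3.14].

INTERFACE

Orientations are given as [roll, pitch, yaw] about the fixed x, y, z axes, in that order (R = Rz(yaw) Ry(pitch) Rx(roll)).
In Python, from station import env, cams gives the robot as it stands.
- The arm moves only by the tool send_rows, never from a script. Its argument "moves" is a list of rows, each a list of 2 entries, a list of its own where there are three numbers: the shift along the tool's x, y, z in cm, then the turn, a rotation vector about the tool's x, y, z in rad. A call has 1 to 20 rows; each row is the pose to reach, as a shift and turn from the pose commanded when the call began, along the tool's axes at that moment; what a row does not reach only later rows make up. A row lasts 1/8 s, in which the tool goes at most 62.5 mm and 10.7 degrees, less where a joint would pass 70% of its speed; a pose out of reach is approached as far as the arm can. A call with a gripper value outside its range is refused whole. "grip" is the finger opening in cm, from 0 to 8.78, set as the call begins (left out, the last holds). The fingers move at their own pace and stop on an object; "newtons" is the grip in N (left out, the last holds). Time passes only in rows, so rows that repeat a pose let the fingers close. It gives the time, the measured TCP pose, the force and the opening at its end, in the units of the state.
- env.state(): the state, without advancing time (a new reading comes with each control period).
- cams.grab_frame(name): name is "side" or "top"; returns a dict with "color" (420x560x3 uint8, blue, green, red), "depth" (420x560 float32, m along the optical axis (not along the pixel's ray), 0 where there is no reading), "fx", "fy", "cx", "cy" (pixels), "extrinsics" (4x4, takes a point from camera to world coordinates). Camera axes: x right, y up, looking along -z (the intrinsics and any distortion apply to the point x, -y, -z); pixel columns grow to the right and rows downward; lengths in m; the calibration is good to about 2 mm. A picture is of the moment at which its call begins.
- env.finish_job(): hands the job in, once; it reports no verdict.
Trained networks look in a picture, given as the dict that the camera call returned (one of the last four; its "shot" number tells which), for a name from the list of things; names that differ only in an ending like _2 or _b are one class to them, and where a whole thing is asked for, a point or a joint stands for the part that bears it (a point fixed in the world has none). Each returns a list of dicts, best first, with "conf" (0 to 1); they miss things now and then, are a little off and sometimes report something else, mostly with a low value. They report only what shows in the picture. A call takes as long as a camera call.
- cams.trace(picture, label): "pixels" (420x560 bool, what is visible of it) and "bbox" ([left, top, right, bottom] in pixels, round what is visible of it).
The state is a dict: "clock": time; "joints": joint angles; "joint_vel": joint speeds; "tau": joint torques, N m; "eef_pos": TCP position; "tcp_rot": TCP orientation; "contact_force": force on the tool from outside, world axes, zero at the start; "moment": the same for the moment, N m; "grip_width": opening from 0.0 (shut) to 1.0 (fully open).
Only numpy, scipy, OpenCV 4.12 (cv2) and the standard library are available. Lean on these libraries where they do the work, as an engineer would, in place of code of your own. Each camera call takes 0.05 s, during which the arm holds its last target.

## Working session

There is one attempt and no reset: what is moved stays moved. The work goes in short steps, Python scripts to look and compute and a tool call to move; the robot and the scene stay as the last step left them, time stands still between calls to the robot, and variables do not carry over. Pictures are saved under pics/ and viewed, and the job is handed in when it is done.

Besides the shell and the picture viewer there is one more tool, called after "Request:" as name([rows], argument=value, ...), one row to a line, values as JSON. send_rows: Moves the arm, as the interface text tells. Its arguments: {"type":"object","properties":{"moves":{"type":"array","items":{"type":"array"}},"grip":{"type":"number"},"newtons":{"type":"number"}},"required":["moves"]}

```bash
ls; mkdir -p pics; python3 - <<'E'
from station import env,cams
import cv2
print(env.state(), env.nose_length)
for n in("side","top"):
    p=cams.grab_frame(n); cv2.imwrite(f"pics/{n}0.png",p["color"]); print(n,p["fx"],p["fy"],p["cx"],p["cy"],p["extrinsics"].tolist() if hasattr(p["extrinsics"],'tolist') else p["extrinsics"],p.keys())
    for l in ("unit","stem_tip","handwheel","wheel_centre","mount_black","mount_green","amber_jar","file","red_box","dish"):
        try: print(l,[(r["conf"],r["bbox"]) for r in cams.trace(p,l)][:2])
        except Exception as e: print(l,e)
E
```

```text
pics
{'clock': 0.0, 'joints': array([-1.22510603,  0.47779983,  0.02234813,  1.55643403, -0.0115182 ,
        1.10927981, -0.08310018]), 'joint_vel': array([-0.00074463, -0.00045395,  0.00037996,  0.00010824, -0.00062109,
       -0.00129775,  0.0001131 ]), 'tau': array([-5.33515449e-04, -5.82857037e+01,  1.53423954e+00, -2.72606385e+01,
       -5.43642102e-02,  1.69781980e-02,  1.48931877e-04]), 'eef_pos': array([0.29566809, 0.60617377, 0.23868939]), 'tcp_rot': array([-1.50348106,  1.56900343, -1.95726533]), 'contact_force': array([-0.64035593,  0.2111846 ,  0.42176646]), 'moment': array([-0.0219938 ,  0.0096264 , -0.04267479]), 'grip_width': 1.0043759346534595} 0.017
side 415.9338312759384 415.9338312759384 277.426156154159 205.4765709066862 [[0.9658911341690776, 0.165116987629711, -0.19947605703357665, 0.31877106309849307], [-0.25889152044563907, 0.5996024882397475, -0.7572661597734637, -0.9015664577690412], [-0.005431166994127402, 0.7830793296293763, 0.6218981153953502, 0.8731417396474006], [0.0, 0.0, 0.0, 1.0]] dict_keys(['color', 'depth', 'fx', 'fy', 'cx', 'cy', 'extrinsics', 's
[... 776 characters left out ...]
[0.027440647630798398, 0.1621323191233225, 0.9863874096688864, 1.4756715685543003], [0.0, 0.0, 0.0, 1.0]] dict_keys(['color', 'depth', 'fx', 'fy', 'cx', 'cy', 'extrinsics', 'shot'])
unit [(0.64, [176.1, 189.3, 278.7, 298.6])]
stem_tip [(0.82, [176.4, 190.0, 273.9, 220.7])]
handwheel [(0.73, [181.5, 190.3, 278.0, 217.6]), (0.41, [176.3, 193.3, 274.1, 299.7])]
wheel_centre [(0.72, [182.0, 193.6, 279.8, 295.4]), (0.24, [178.2, 190.4, 276.4, 219.7])]
mount_black []
mount_green [(0.52, [177.2, 189.4, 276.7, 298.6])]
amber_jar [(0.57, [106.6, 210.4, 137.0, 235.9])]
file [(0.97, [379.2, 225.0, 390.0, 316.5])]
red_box [(0.94, [371.7, 151.4, 433.2, 185.2])]
dish [(0.66, [103.1, 143.6, 132.1, 174.0])]
```

```bash
python3 - <<'E'
import cv2
a=cv2.imread("pics/side0.png");b=cv2.imread("pics/top0.png")
cv2.imwrite("pics/s1.png",cv2.resize(a[120:260,180:320],None,fx=4.2,fy=4.2,interpolation=cv2.INTER_CUBIC))
cv2.imwrite("pics/t1.png",cv2.resize(b[130:320,90:290],None,fx=3,fy=3,interpolation=cv2.INTER_CUBIC))
E
```

```text
(no output)
```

View pics/side0.png

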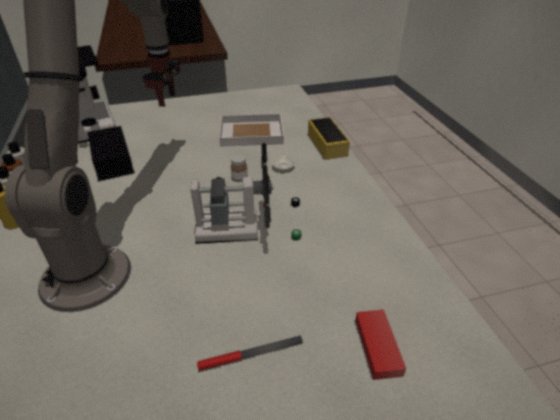

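View pics/s1.png

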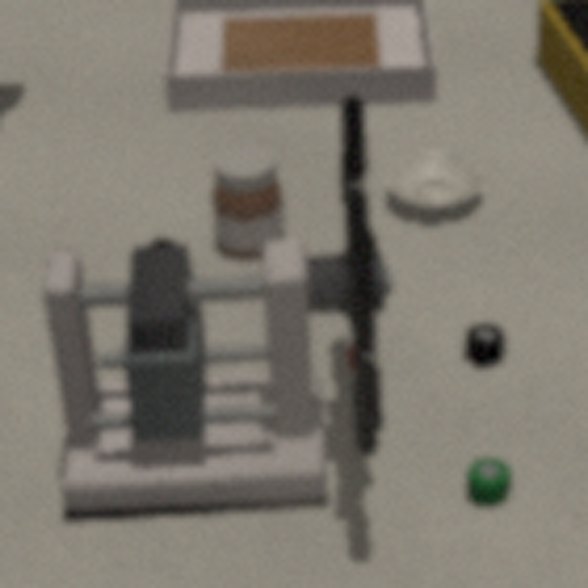

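View pics/t1.png

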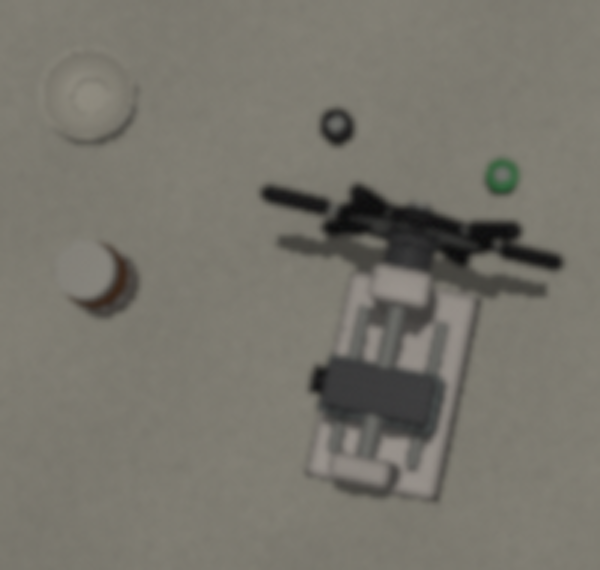

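View pics/top0.png

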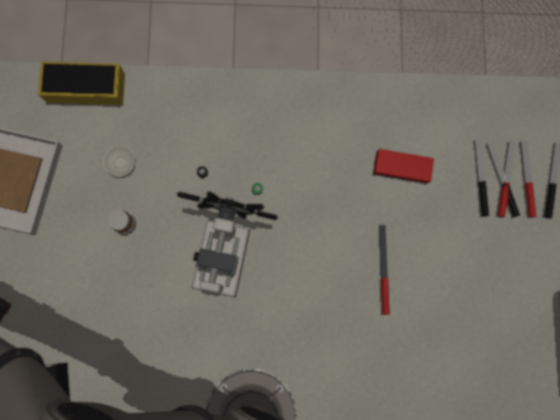

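```bash
cat > h.py <<'E'
import numpy as np,cv2
from station import env,cams
def cloud(p):
    d=p["depth"];v,u=np.mgrid[0:d.shape[0],0:d.shape[1]]
    X=(u-p["cx"])/p["fx"]*d;Y=-(v-p["cy"])/p["fy"]*d
    P=np.stack([X,Y,-d,np.ones_like(d)],-1)@np.array(p["extrinsics"]).T
    P=P[...,:3]; P[d<=0]=np.nan
    return P
def proj(p,w):
    c=np.linalg.inv(np.array(p["extrinsics"]))@np.append(w,1)
    return p["cx"]+p["fx"]*c[0]/-c[2], p["cy"]-p["fy"]*c[1]/-c[2]
E
python3 - <<'E'
from h import *
T=cams.grab_frame("top");S=cams.grab_frame("side")
for n,p,bb in(("top",T,(170,180,290,305)),("side",S,(185,135,285,250))):
    C=cloud(p);np.save(f"pics/{n}_c.npy",C);np.save(f"pics/{n}_col.npy",p["color"])
    sub=C[bb[1]:bb[3],bb[0]:bb[2]];col=p["color"][bb[1]:bb[3],bb[0]:bb[2]].astype(int)
    m=(sub[...,2]>0.03)&(col.max(-1)<50)
    q=sub[m];print(n,q.shape,np.nanmin(q,0),np.nanmax(q,0))
    # white base: bright z .0-.05
    b=sub[(sub[...,2]>0.012)&(col.min(-1)>90)];print(len(b))
    for l in("mount_black","mount_green"):
        pass
# base edges/top: mean bench
C=cloud(T);print("bench z",np.nanmedian(C[230:300,300:360,2]), "side",np.nanmedian(cloud(S)[250:320,200:330,2]))
for u,v in((202,171),(257,188),(122,222),(120,163)): print(C[v,u])
C=cloud(S)
for u,v in((295,202),(296,235)): print(C[v,u])
E
```

```text
top (913, 3) [ 0.38577362 -0.0511451   0.03775734] [0.56381963 0.19179804 0.28128614]
2043
side (457, 3) [ 0.37390697 -0.06010589  0.04011403] [0.55065656 0.16170513 0.27920525]
1682
bench z -0.0005992052389787172 side 7.445876258754813e-05
[0.65880146 0.15205273 0.02165647]
[ 0.61429467 -0.00333436  0.02004841]
[0.5020357  0.35134138 0.07829011]
[0.67932862 0.38556924 0.0077092 ]
[0.65191076 0.13416209 0.02455568]
[ 0.6090504  -0.01755362  0.02108797]
```

```bash
cat > fit.py <<'E'
from h import *
from scipy.optimize import least_squares
def dark(T,S):
    out=[]
    for p,bb in((T,(170,175,290,240)),(S,(250,135,285,250))):
        C=cloud(p)[bb[1]:bb[3],bb[0]:bb[2]];c=p["color"][bb[1]:bb[3],bb[0]:bb[2]].astype(int)
        m=(C[...,2]>0.02)&(c.max(-1)<60)&(C[...,0]>0.48)&(C[...,2]<0.31)
        out.append(C[m])
    return out
if __name__=="__main__":
    T=cams.grab_frame("top");S=cams.grab_frame("side")
    qs=dark(T,S);q=np.vstack(qs);np.savez("pics/q.npz",t=qs[0],s=qs[1])
    # plane vertical: x = a + b*y
    f=lambda k:q[:,0]-k[0]-k[1]*q[:,1]
    r=least_squares(f,[0.55,0.2],loss="soft_l1",f_scale=0.004);print(r.x,np.median(abs(f(r.x))),len(qs[0]),len(qs[1]))
    for z in qs:
        g=z[:,0]-r.x[0]-r.x[1]*z[:,1];print(np.percentile(g,[5,25,50,75,95]))
    n=np.array([1,-r.x[1]]);n/=np.linalg.norm(n);ux=n;uy=np.array([-n[1],n[0]])
    print("yaw",np.arctan2(n[1],n[0]))
    import itertools
    # raster in-plane coords
    s=(q[:,:2]-[r.x[0],0])@uy; d=(q[:,:2]-[r.x[0],0])@ux
    m=abs(d)<0.014
    img=np.full((560,700,3),255,np.uint8)
    for src,(off,colr) in zip(qs,((0,(255,0,0)),(1,(0,0,255)))):
        s=(src[:,:2]-[r.x[0],0])@uy; d=(src[:,:2]-[r.x[0],0])@ux
        for a,z,dd in zip(s,src[:,2],d):
            if abs(dd)<0.016: cv2.circle(img,(int(350-(a-0.07)*1600),int(520-z*1600)),2,colr,-1)
    cv2.imwrite("pics/plane.png",img)
E
python3 fit.py
```

```text
[0.52291272 0.18033807] 0.003231247357945796 1020 469
[-0.02206166 -0.0023201   0.00022378  0.00339105  0.00757115]
[-0.0196354  -0.00399027 -0.00076159  0.00343137  0.00737012]
yaw -0.1784203820664673
```

View pics/plane.png

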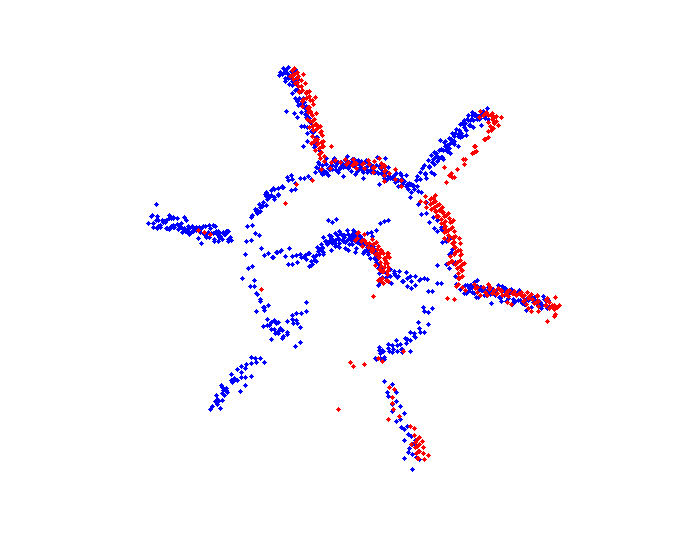

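```bash
cat > phase.py <<'E'
from h import *
from scipy.optimize import least_squares
from fit import dark
A,B=0.52291272,0.18033807
n=np.array([1,-B]);n/=np.linalg.norm(n);ux=n;uy=np.array([-n[1],n[0]])
def fitphase(qs,sc=None,win=None):
    P=[]
    for src in qs:
        s=(src[:,:2]-[A,0])@uy;d=(src[:,:2]-[A,0])@ux
        m=abs(d)<0.016;P.append(np.c_[s,src[:,2]][m])
    P=np.vstack(P)
    def res(k,P):
        dy=P[:,0]-k[0];dz=P[:,1]-0.155;r=np.hypot(dy,dz);ph=np.arctan2(-dy,dz)
        e=(ph-k[1]+np.pi/6)%(np.pi/3)-np.pi/6
        m=(r>0.078)&(r<0.135)
        return np.r_[(r*np.sin(e))[m], np.where(abs(r-0.062)<0.012,r-0.062,0)[~m]*0.7]
    best=None
    for p0 in np.radians(np.arange(0,60,10)):
        for c0 in ([0.07] if sc is None else [sc]):
            f=(lambda k:res(k,P)) 
            # fixed-size residual
            def g(k):
                dy=P[:,0]-k[0];dz=P[:,1]-0.155;r=np.hypot(dy,dz);ph=np.arctan2(-dy,dz)
                e=(ph-k[1]+np.pi/6)%(np.pi/3)-np.pi/6
                o=(r>0.078)&(r<0.14)
                return np.where(o,r*np.sin(e),np.clip(r-0.062,-.012,.012)*0.5)
            if sc is None: x=least_squares(g,[c0,p0],loss="soft_l1",f_scale=0.005)
            else: 
                x=least_squares(lambda k:g([sc,k[0]]),[p0],loss="soft_l1",f_scale=0.005);x.x=np.array([sc,x.x[0]])
            if best is None or x.cost<best.cost: best=x
    return best
def pt(sc,phi,r,d=0):
    s=sc-r*np.sin(phi);xy=np.array([A,0])+uy*s+ux*d
    return np.r_[xy,0.155+r*np.cos(phi)]
if __name__=="__main__":
    z=np.load("pics/q.npz")
    for qs in([z["t"],z["s"]],[z["t"]],[z["s"]]):
        b=fitphase(qs);print(b.x,np.degrees(b.x[1])%60,b.cost)
    b=fitphase([z["t"],z["s"]]);sc,ph=b.x
    print("centre",pt(sc,0,0),"yaw",np.degrees(np.arctan2(n[1],n[0])))
    S=cams.grab_frame("side");T=cams.grab_frame("top")
    for k in range(6):
        a=ph+np.pi/6+k*np.pi/3
        print(np.degrees(a)%360,[[round(float(v),1) for v in proj(p,pt(sc,a,0.084))] for p in(S,T)])
    for nm,p in(("side",S),("top",T)):
        c=p["color"].astype(int);m=(c[...,2]-np.maximum(c[...,0],c[...,1])>18)
        m[:130]=0;m[250:]=0;m[:,:175]=0;m[:,290:]=0
        v,u=np.nonzero(m);C=cloud(p)
        for a,b in list(zip(u,v))[:40]: print(nm,a,b,C[b,a].round(3),c[b,a])
E
python3 phase.py
```

```text
[0.06650098 0.7271349 ] 41.66176062883979 0.014138589549812288
[0.07077874 0.73065373] 41.863375172212564 0.009696285656229122
[ 0.06188554 -0.32960905] 41.11479275853395 0.0027707341309680133
centre [0.534715  0.0654453 0.155    ] yaw -10.222734707621795
71.66176062883979 [[266.0, 196.6], [260.4, 212.3]]
131.66176062883977 [[266.3, 215.6], [253.7, 215.8]]
191.66176062883977 [[264.9, 205.7], [224.5, 211.3]]
251.6617606288398 [[263.2, 179.3], [199.4, 203.1]]
311.6617606288398 [[262.8, 159.8], [202.8, 198.7]]
11.66176062883983 [[264.2, 167.0], [234.7, 203.4]]
side 234 130 [0.549 0.698 0.015] [ 73  96 120]
side 235 130 [0.553 0.692 0.017] [ 69  92 120]
side 236 130 [0.558 0.697 0.014] [ 70  92 121]
side 237 130 [0.561 0.691 0.017] [ 68  91 118]
side 238 130 [0.566 0.696 0.013] [ 70  94 120]
side 239 130 [0.57  0.694 0.014] [ 66  90 117]
side 240 130 [0.573 0.688 0.017] [ 69  93 118]
side 241 130 [0.578 0.688 0.016] [ 67  90 118]
side 242 130 [0.582 0.689 0.015] [ 68  91 119]
side 243 130 [0.587 0.688 0.015] [ 63  87 114]
side 244 130 [0.59  0.684 0.016] [ 67  90 115]
side 245 130 [0.594
[... 643 characters left out ...]
 259 130 [0.652 0.666 0.016] [ 56  83 110]
side 260 130 [0.656 0.665 0.016] [ 57  85 111]
side 261 130 [0.661 0.664 0.016] [ 58  85 112]
side 262 130 [0.664 0.661 0.017] [ 59  85 111]
side 263 130 [0.669 0.663 0.015] [ 56  85 111]
side 264 130 [0.672 0.657 0.018] [ 59  84 109]
side 265 130 [0.678 0.665 0.013] [ 59  85 114]
side 266 130 [0.682 0.663 0.014] [ 61  88 113]
side 267 130 [0.685 0.655 0.018] [ 61  84 113]
side 268 130 [0.688 0.651 0.019] [ 65  89 115]
side 269 130 [0.694 0.655 0.016] [ 88 106 127]
side 233 131 [0.543 0.691 0.014] [ 95 111 130]
side 234 131 [0.546 0.681 0.019] [ 74  96 118]
side 235 131 [0.551 0.684 0.017] [ 68  92 119]
side 236 131 [0.556 0.688 0.014] [ 68  90 115]
```

```bash
python3 - <<'E'
from h import *
S=cams.grab_frame("side");c=S["color"].astype(int);C=cloud(S)
d=c[...,2]-np.maximum(c[...,0],c[...,1])
sub=d[150:240,255:280]
for v,u in zip(*np.nonzero(sub>10)): print(u+255,v+150,c[v+150,u+255],C[v+150,u+255].round(3))
T=cams.grab_frame("top");c=T["color"].astype(int);C=cloud(T)
d=c[...,2]-np.maximum(c[...,0],c[...,1])
sub=d[180:240,175:285]
for v,u in zip(*np.nonzero(sub>10)): print('T',u+175,v+180,c[v+180,u+175],C[v+180,u+175].round(3))
E
```

```text
263 202 [64 71 82] [ 0.557  0.195 -0.001]
263 203 [47 53 73] [0.533 0.084 0.083]
264 203 [38 43 56] [0.531 0.065 0.098]
262 204 [58 65 77] [0.55  0.182 0.001]
263 204 [48 53 72] [0.532 0.084 0.079]
264 204 [37 41 52] [0.53  0.057 0.1  ]
262 205 [60 65 78] [0.549 0.175 0.003]
263 205 [47 48 68] [0.531 0.079 0.079]
264 205 [38 38 53] [0.528 0.052 0.1  ]
262 206 [62 66 78] [0.548 0.173 0.   ]
263 206 [47 51 69] [0.532 0.083 0.072]
264 206 [31 34 48] [0.526 0.043 0.104]
263 207 [55 58 72] [0.532 0.084 0.067]
264 207 [43 44 55] [0.525 0.037 0.106]
```

```bash
cat > plan.py <<'E'
from phase import *
from scipy.spatial.transform import Rotation as Ro
SC=0.0665
def tool():
    s=env.state();return s,np.array(s["eef_pos"]),Ro.from_euler("xyz",s["tcp_rot"])
def wp(lat,z,d=0):  # lat: toward unit -y rel. centre, TCP height z
    xy=np.array([A,0])+uy*(SC-lat)+ux*d;return np.r_[xy,z]
def shift(w):
    s,p,R=tool();return (R.inv().apply(np.array(w)-p)*100).round(1)
E
python3 - <<'E'
from plan import *
s,p,R=tool();M=R.as_matrix();print(M.round(3));
print("tool y in unit:",np.degrees(np.arctan2(M[:2,1]@uy,M[:2,1]@ux)),s["joints"].round(2),s["clock"])
print(shift(wp(-0.10,0.34)),shift(wp(-0.10,0.275)))
E
```

```text
[[ 0.     0.438  0.899]
 [-0.     0.899 -0.438]
 [-1.    -0.     0.   ]]
tool y in unit: 74.21919089614438 [-1.23  0.48  0.02  1.56 -0.01  1.11 -0.08] 1.5
[-10.  -28.6  42.5] [ -3.5 -28.6  42.5]
```

Request:
send_rows([
  [[-4, -3, 4], [-0.06, 0, 0]],
  [[-8, -6, 9], [-0.15, 0, 0]],
  [[-10, -9.5, 14], [-0.275, 0, 0]],
  [[-10, -13, 19], [-0.275, 0, 0]],
  [[-10, -16.5, 24.5], [-0.275, 0, 0]],
  [[-10, -20, 30], [-0.275, 0, 0]],
  [[-10, -23.5, 35], [-0.275, 0, 0]],
  [[-10, -26.5, 39.5], [-0.275, 0, 0]],
  [[-10, -28, 41.6], [-0.275, 0, 0]],
  [[-10, -28.6, 42.5], [-0.275, 0, 0]],
  [[-10, -28.6, 42.5], [-0.275, 0, 0]],
], grip=0, newtons=10)

```text
clock: 2.88
eef_pos: [0.5523, 0.1639, 0.3396]
tcp_rot: [2.239, 1.57, 2.06]
contact_force: [0.7, 1.3, 0.0]
grip_width: 0.006
```

```bash
cat > look.py <<'E'
import sys
from plan import *
k=sys.argv[1]
T=cams.grab_frame("top");S=cams.grab_frame("side")
for nm,p,(x0,y0,x1,y1) in(("s",S,(190,110,320,250)),("t",T,(150,150,310,270))):
    cv2.imwrite(f"pics/{nm}{k}.png",cv2.resize(p["color"][y0:y1,x0:x1],None,fx=4,fy=4,interpolation=cv2.INTER_CUBIC))
    c=p["color"].astype(int);C=cloud(p);d=c[...,2]-np.maximum(c[...,0],c[...,1])
    m=(d>12)&(abs((C[...,:2]-[A,0])@ux)<0.03)&(C[...,2]>0.03)&(abs((C[...,:2]-[A,0])@uy-SC)<0.14)
    if m.any():
        q=np.median(C[m],0);lat=SC-(q[:2]-[A,0])@uy;print(nm,"red",m.sum(),q.round(3),"r",np.hypot(lat,q[2]-.155).round(3),"phi",np.degrees(np.arctan2(lat,q[2]-.155)).round(1))
qs=dark(T,S)
for q in(qs,[qs[0]],[qs[1]]):
    b=fitphase(q,SC);print("phase",(np.degrees(b.x[1])%60).round(1),b.cost.round(4),len(q[0]))
s,p,R=tool();M=R.as_matrix();rel=p[:2]-[A,0]
print("tool lat",(SC-rel@uy).round(4),"d",(rel@ux).round(4),"z",p[2].round(4),"yaw",np.degrees(np.arctan2(M[:2,1]@uy,M[:2,1]@ux)).round(1),M[:,0].round(2),"F",s["contact_force"].round(1),"grip",s["grip_width"],"t",s["clock"])
E
python3 look.py 2
```

```text
s red 621 [0.545 0.123 0.452] r 0.303 phi -11.1
t red 57 [0.566 0.123 0.491] r 0.342 phi -10.6
phase 40.8 0.0119 831
phase 39.6 0.0077 831
phase 41.9 0.0037 487
tool lat -0.1014 d -0.001 z 0.3395 yaw 90.1 [-0.  0. -1.] F [-0.   0.2  0.6] grip 0.01012930030804156 t 2.975
```

Request:
send_rows([
  [[3, -1.0, 0.1], [0, 0, 0]],
  [[6, -1.4, 0.1], [0, 0, 0]],
  [[6.8, -1.6, 0.1], [0, 0, 0]],
  [[6.8, -2.2, 0.1], [0, 0, 0]],
  [[6.9, -3.0, 0.1], [0, 0, 0]],
  [[7, -3.8, 0.1], [0, 0, 0]],
  [[7, -4.6, 0.1], [0, 0, 0]],
  [[7.1, -5.4, 0.1], [0, 0, 0]],
  [[7.1, -6.2, 0.1], [0, 0, 0]],
  [[7.1, -7, 0.1], [0, 0, 0]],
  [[7.2, -7.8, 0.1], [0, 0, 0]],
  [[7.2, -8.7, 0.1], [0, 0, 0]],
  [[7.3, -9.6, 0.1], [0, 0, 0]],
  [[7.3, -10.5, 0.1], [0, 0, 0]],
  [[7.4, -11.4, 0.1], [0, 0, 0]],
  [[7.6, -12.3, 0.1], [0, 0, 0]],
  [[7.8, -13.2, 0.1], [0, 0, 0]],
  [[8.0, -14, 0.1], [0, 0, 0]],
  [[8.2, -14.6, 0.1], [0, 0, 0]],
  [[8.3, -14.9, 0.1], [0, 0, 0]],
])

```text
clock: 5.48
eef_pos: [0.5269, 0.016, 0.2566]
tcp_rot: [-2.114, 1.571, -2.293]
contact_force: [0.3, 1.7, 0.3]
grip_width: 0.001
```

```bash
python3 look.py 3
```

```text
s red 589 [ 0.519 -0.026  0.374] r 0.238 phi 22.9
t red 34 [0.548 0.146 0.133] r 0.084 phi -104.8
phase 40.0 0.0106 235
phase 43.8 0.0017 235
phase 37.3 0.0058 451
tool lat 0.0501 d 0.0011 z 0.2565 yaw 90.0 [-0. -0. -1.] F [-0.1 -0.1  0.7] grip 0.00874364817571021 t 5.575
```

View pics/s3.png

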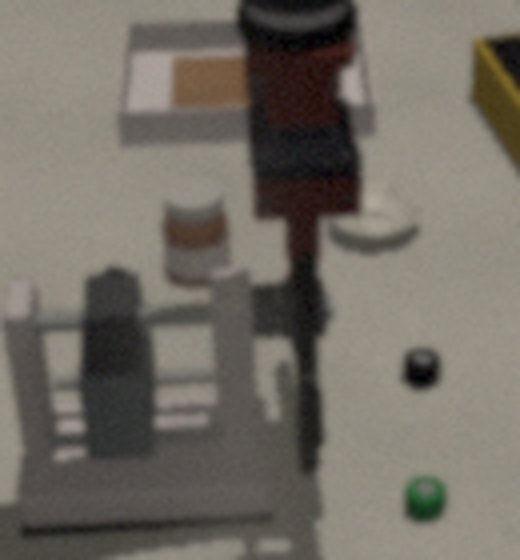

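View pics/t3.png

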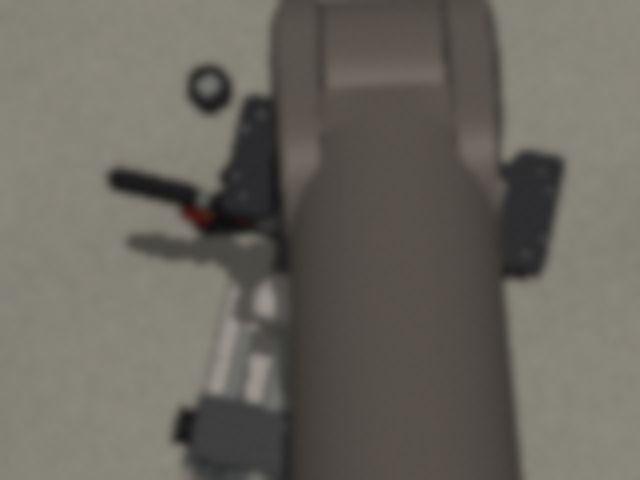

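Request:
send_rows([
  [[-1, 0.5, -0.1], [0, 0, 0]],
  [[-4, 0.8, -0.1], [0, 0, 0]],
  [[-7, 2, -0.1], [0, 0, 0]],
  [[-7.5, 6, -0.1], [0, 0, 0]],
  [[-7.5, 10.5, -0.1], [0, 0, 0]],
  [[-7, 13, -0.1], [0, 0, 0]],
  [[-4, 13.5, -0.1], [0, 0, 0]],
  [[-1.6, 13.5, -0.1], [0, 0, 0]],
  [[-1.6, 13.5, -0.1], [0, 0, 0]],
])

```text
clock: 6.7
eef_pos: [0.549, 0.1496, 0.2716]
tcp_rot: [-2.482, 1.567, -2.661]
contact_force: [0.6, -0.6, -0.3]
grip_width: 0.006
```

```bash
python3 look.py 4
```

```text
s red 571 [0.542 0.108 0.385] r 0.234 phi -10.7
t red 37 [0.563 0.109 0.423] r 0.272 phi -10.2
phase 38.5 0.013 679
phase 37.2 0.0049 679
phase 39.7 0.0075 539
tool lat -0.0857 d 0.0005 z 0.2738 yaw 90.0 [ 0.  0. -1.] F [-0.4 -1.5  0.3] grip 0.005495792926882895 t 6.8
```

View pics/t4.png

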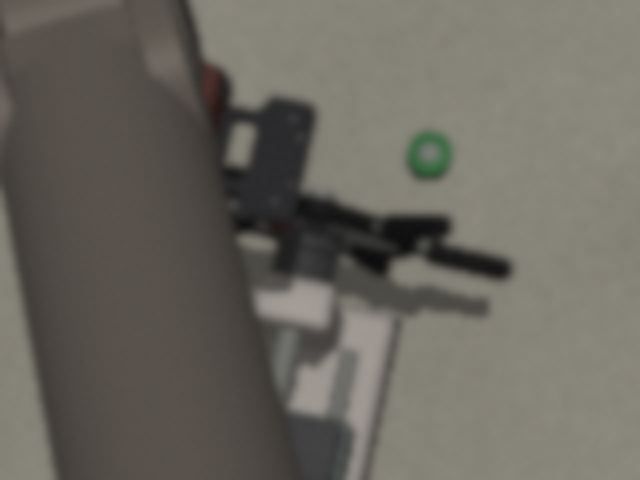

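Request:
send_rows([
  [[0, -0.7, 0], [0, 0, 0]],
  [[0.1, -1.5, 0], [0, 0, 0]],
  [[0.2, -2.3, 0], [0, 0, 0]],
  [[0.3, -3.1, 0], [0, 0, 0]],
  [[0.4, -3.9, 0], [0, 0, 0]],
  [[0.4, -4.7, 0], [0, 0, 0]],
  [[0.4, -5.5, 0], [0, 0, 0]],
  [[0.5, -6.3, 0], [0, 0, 0]],
  [[0.5, -7.2, 0], [0, 0, 0]],
  [[0.6, -8.1, 0], [0, 0, 0]],
  [[0.6, -9, 0], [0, 0, 0]],
  [[0.7, -9.9, 0], [0, 0, 0]],
  [[0.9, -10.8, 0], [0, 0, 0]],
  [[1.1, -11.6, 0], [0, 0, 0]],
  [[1.3, -12.4, 0], [0, 0, 0]],
  [[1.5, -13.0, 0], [0, 0, 0]],
  [[1.6, -13.4, 0], [0, 0, 0]],
  [[1.6, -13.4, 0], [0, 0, 0]],
])

```text
clock: 9.05
eef_pos: [0.5261, 0.0171, 0.2566]
tcp_rot: [-1.789, 1.57, -1.969]
contact_force: [0.2, 0.9, 0.8]
grip_width: 0.002
```

Request:
send_rows([
  [[-1, 0.5, -0.1], [0, 0, 0]],
  [[-4, 0.8, -0.1], [0, 0, 0]],
  [[-7, 2, -0.1], [0, 0, 0]],
  [[-7.5, 6, -0.1], [0, 0, 0]],
  [[-7.5, 10.5, -0.1], [0, 0, 0]],
  [[-7, 13, -0.1], [0, 0, 0]],
  [[-4, 13.5, -0.1], [0, 0, 0]],
  [[-1.6, 13.5, -0.1], [0, 0, 0]],
  [[-1.6, 13.5, -0.1], [0, 0, 0]],
])

```text
clock: 10.18
eef_pos: [0.5482, 0.1509, 0.2716]
tcp_rot: [-2.498, 1.568, -2.676]
contact_force: [-1.0, -0.2, 1.6]
grip_width: 0.002
```

```bash
python3 look.py 5
```

```text
s red 572 [0.542 0.109 0.386] r 0.235 phi -10.8
t red 42 [0.563 0.11  0.422] r 0.272 phi -10.3
phase 38.3 0.0126 677
phase 37.1 0.0049 677
phase 39.4 0.0072 536
tool lat -0.0868 d -0.0005 z 0.2738 yaw 90.0 [ 0.  0. -1.] F [0.8 0.6 0. ] grip 0.006396924989622377 t 10.275
```

View pics/t5.png

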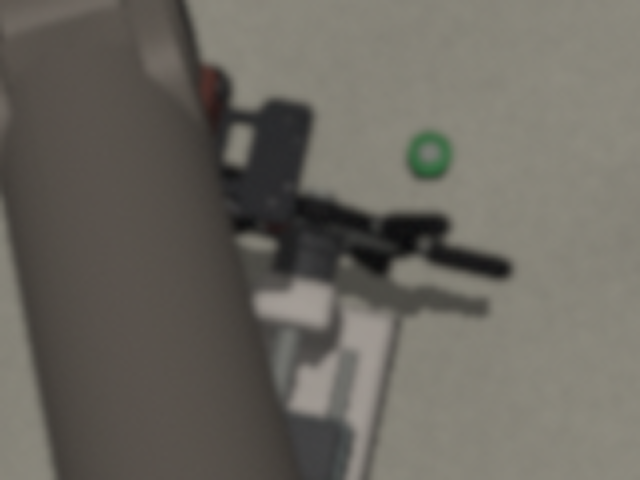

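View pics/s5.png

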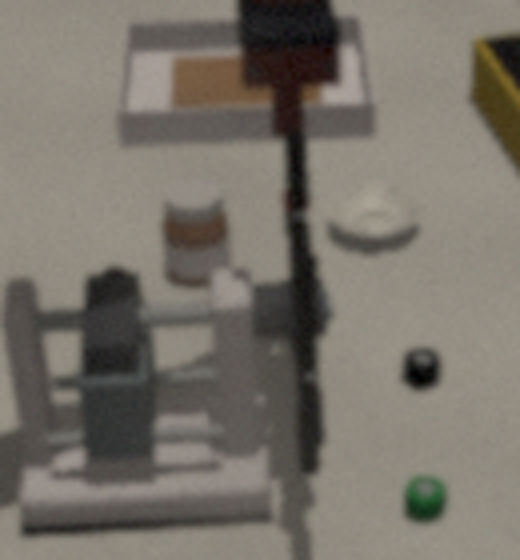

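Request:
send_rows([
  [[0, -0.7, 0.1], [0, 0, 0]],
  [[0.1, -1.5, 0.1], [0, 0, 0]],
  [[0.2, -2.3, 0.1], [0, 0, 0]],
  [[0.3, -3.1, 0.1], [0, 0, 0]],
  [[0.4, -3.9, 0.1], [0, 0, 0]],
  [[0.4, -4.7, 0.1], [0, 0, 0]],
  [[0.4, -5.5, 0.1], [0, 0, 0]],
  [[0.4, -6.3, 0.1], [0, 0, 0]],
  [[0.4, -7.1, 0.1], [0, 0, 0]],
  [[0.4, -7.9, 0.1], [0, 0, 0]],
  [[0.4, -8.7, 0.1], [0, 0, 0]],
  [[0.4, -9.5, 0.1], [0, 0, 0]],
  [[0.4, -10.2, 0.1], [0, 0, 0]],
  [[0.4, -10.8, 0.1], [0, 0, 0]],
  [[0.4, -11.2, 0.1], [0, 0, 0]],
  [[0.4, -11.2, 0.1], [0, 0, 0]],
])

```text
clock: 12.28
eef_pos: [0.5302, 0.0396, 0.2687]
tcp_rot: [-1.531, 1.57, -1.711]
contact_force: [-0.1, -0.1, 0.5]
grip_width: 0.008
```

```bash
python3 look.py 6
```

```text
s red 592 [ 0.522 -0.002  0.385] r 0.24 phi 16.6
phase 24.4 0.0086 99
phase 28.5 0.0012 99
phase 23.2 0.006 508
tool lat 0.0259 d 0.0002 z 0.2687 yaw 90.0 [-0. -0. -1.] F [ 0.1  0.  -0.7] grip 0.00669086600699509 t 12.375
```

Request:
send_rows([
  [[-1, 0.2, 0], [0, 0, 0]],
  [[-4, 0.3, 0], [0, 0, 0]],
  [[-7, 3, 0], [0, 0, 0]],
  [[-8, 8, 0], [0, 0, 0]],
  [[-8, 14, 0], [0, 0, 0]],
  [[-8, 20, 0], [0, 0, 0]],
  [[-8, 24, 0], [0, 0, 0]],
  [[-8, 26, 0], [0, 0, 0]],
  [[-8, 26, 0], [0, 0, 0]],
])

```text
clock: 13.5
eef_pos: [0.5764, 0.2967, 0.3486]
tcp_rot: [-1.869, 1.57, -2.046]
contact_force: [-0.7, 0.0, -0.9]
grip_width: 0.007
```

```bash
python3 look.py 7
```

```text
s red 47 [0.536 0.071 0.245] r 0.09 phi -3.6
t red 87 [0.54  0.076 0.244] r 0.09 phi -7.2
phase 25.6 0.0138 911
phase 25.6 0.0098 911
phase 25.7 0.004 493
tool lat -0.2324 d 0.001 z 0.349 yaw 89.8 [ 0. -0. -1.] F [0.  0.  0.4] grip 0.006648548754388448 t 13.6
```

View pics/t7.png

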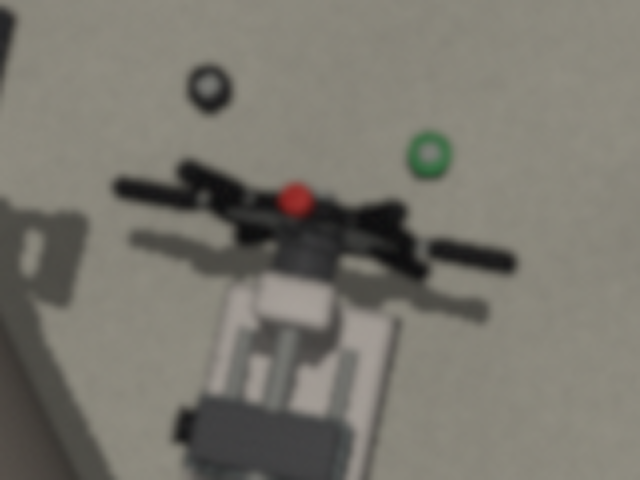

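View pics/s7.png

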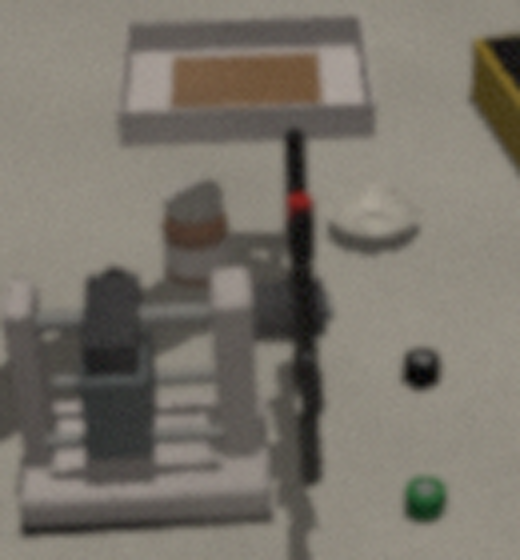

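```bash
cat > sym.py <<'E'
from plan import *
from scipy.optimize import least_squares
T=cams.grab_frame("top");S=cams.grab_frame("side")
qs=dark(T,S)
# capsule-surface model: camera-facing surface points of spokes lie at 8 mm from spoke axis (3D), rim torus 7 mm
def run(qs,fixc=None,z0=0.155):
    q=np.vstack(qs)
    def g(k,full=False):
        c,ph,a,b=k
        nn=np.array([1,-b]);nn/=np.linalg.norm(nn);u=np.array([-nn[1],nn[0]])
        rel=q[:,:2]-[a,0];d=rel@nn;lat=c-rel@u;dz=q[:,2]-z0
        r=np.hypot(lat,dz);p=np.arctan2(lat,dz)
        e=(p-ph+np.pi/6)%(np.pi/3)-np.pi/6
        along=r*np.cos(e);t=np.hypot(r*np.sin(e),d);over=np.maximum(along-0.124,0)
        sp=np.hypot(t,over)-0.008
        rim=np.hypot(r-0.062,d)-0.007
        o=r>0.075
        res=np.where(o,sp,np.where(abs(r-0.062)<0.014,rim,0.0))
        return res
    best=None
    for p0 in np.radians([5,15,25,35,45,55]):
        x=least_squares(g,[0.0665,p0,A,B],loss="soft_l1",f_scale=0.003)
        if best is None or x.cost<best.cost:best=x
    return best
for nm,q in(("both",qs),("top",qs[:1]),("side",qs[1:])):
    b=run(q);print(nm,"c %.4f phase %.2f a %.4f b %.4f"%(b.x[0],np.degrees(b.x[1])%60,b.x[2],b.x[3]),"cost",b.cost.round(5))
for nm,p in(("s",S),("t",T)):
    c=p["color"].astype(int);C=cloud(p);d=c[...,2]-np.maximum(c[...,0],c[...,1])
    m=(d>25)&(abs((C[...,:2]-[A,0])@ux)<0.03)&(C[...,2]>0.2)&(C[...,2]<.27)
    q=C[m];lat=-(q[:,:2]-[A,0])@uy;print(nm,"cap: s",np.median(-lat).round(4),m.sum())
s=env.state();print(s["clock"])
E
python3 sym.py
```

```text
both c 0.0703 phase 26.08 a 0.5257 b 0.1947 cost 0.00407
top c 0.0719 phase 26.19 a 0.5269 b 0.1888 cost 0.00327
side c 0.0692 phase 26.01 a 0.5250 b 0.1869 cost 0.00049
s cap: s 0.0722 33
t cap: s 0.0768 71
13.7
```

Request:
send_rows([
  [[0, -5, -0.1], [0, 0, 0]],
  [[0, -11, -0.1], [0, 0, 0]],
  [[0, -17, -0.1], [0, 0, 0]],
  [[0, -22, -0.1], [0, 0, 0]],
  [[0, -24.5, -0.1], [0, 0, 0]],
  [[1, -25, -0.1], [0, 0, 0]],
  [[4, -25, -0.1], [0, 0, 0]],
  [[7, -25, -0.1], [0, 0, 0]],
  [[8, -25, -0.1], [0, 0, 0]],
  [[8, -25.2, -0.1], [0, 0, 0]],
  [[8, -25.5, -0.1], [0, 0, 0]],
  [[8, -25.8, -0.1], [0, 0, 0]],
  [[8, -26.1, -0.1], [0, 0, 0]],
  [[8, -26.3, -0.1], [0, 0, 0]],
  [[8, -26.5, -0.1], [0, 0, 0]],
  [[8, -26.6, -0.1], [0, 0, 0]],
  [[8, -26.7, -0.1], [0, 0, 0]],
  [[8, -26.7, -0.1], [0, 0, 0]],
])

```text
clock: 15.95
eef_pos: [0.528, 0.0336, 0.2686]
tcp_rot: [-2.687, 1.571, -2.866]
contact_force: [0.8, 1.7, -1.2]
grip_width: 0.006
```

```bash
python3 look.py 8
```

```text
s red 589 [ 0.52  -0.008  0.385] r 0.242 phi 18.1
phase 28.0 0.0091 127
phase 32.7 0.0007 127
phase 26.0 0.0056 497
tool lat 0.0325 d -0.001 z 0.2686 yaw 90.0 [-0. -0. -1.] F [-1.   1.7 -1. ] grip 0.0018074623090476472 t 16.05
```

Request:
send_rows([
  [[-0.1, 0.1, 0], [0, 0, 0]],
  [[-1, 0.3, 0], [0, 0, 0]],
  [[-4, 0.4, 0], [0, 0, 0]],
  [[-7, 3, 0], [0, 0, 0]],
  [[-8, 8, 0], [0, 0, 0]],
  [[-8, 14, 0], [0, 0, 0]],
  [[-8, 20, 0], [0, 0, 0]],
  [[-8, 24.5, 0], [0, 0, 0]],
  [[-8, 26.8, 0], [0, 0, 0]],
  [[-8, 26.8, 0], [0, 0, 0]],
])

```text
clock: 17.3
eef_pos: [0.5756, 0.2981, 0.3484]
tcp_rot: [-2.013, 1.57, -2.19]
contact_force: [-0.6, -0.8, 0.1]
grip_width: 0.006
```

```bash
python3 look.py 9; python3 sym.py; python3 sym.py
```

```text
s red 58 [0.538 0.066 0.243] r 0.088 phi -0.6
t red 83 [0.538 0.071 0.243] r 0.089 phi -4.0
phase 28.6 0.0138 912
phase 28.6 0.0099 912
phase 28.5 0.0039 470
tool lat -0.2332 d 0.0001 z 0.3489 yaw 89.8 [ 0. -0. -1.] F [-0.6 -0.1  1. ] grip 0.0072894183110954495 t 17.4
both c 0.0704 phase 29.11 a 0.5258 b 0.1964 cost 0.00365
top c 0.0719 phase 29.17 a 0.5270 b 0.1891 cost 0.0029
side c 0.0693 phase 28.95 a 0.5254 b 0.1845 cost 0.00044
s cap: s 0.0657 43
t cap: s 0.0721 71
17.5
both c 0.0703 phase 29.00 a 0.5260 b 0.1927 cost 0.00342
top c 0.0715 phase 28.95 a 0.5275 b 0.1832 cost 0.0026
side c 0.0694 phase 29.01 a 0.5248 b 0.1902 cost 0.00046
s cap: s 0.0677 42
t cap: s 0.0723 70
17.6
```

View pics/t9.png

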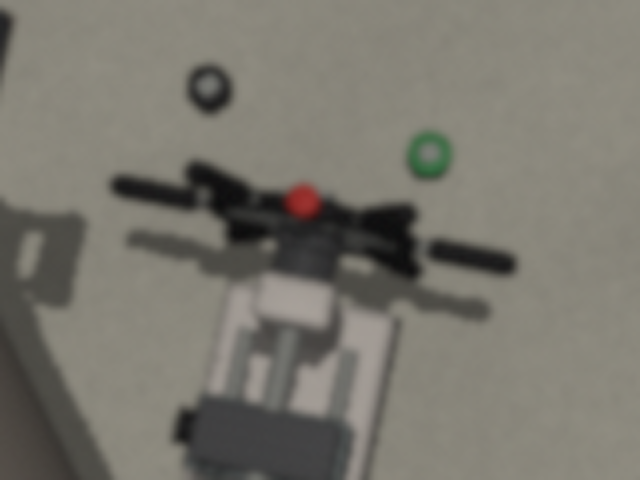

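Request:
send_rows([
  [[0, -5, 0], [0, 0, 0]],
  [[0, -11, 0], [0, 0, 0]],
  [[0, -17, 0], [0, 0, 0]],
  [[0, -22, 0], [0, 0, 0]],
  [[0, -24.5, 0], [0, 0, 0]],
  [[1, -25.2, 0], [0, 0, 0]],
  [[4, -25.2, 0], [0, 0, 0]],
  [[7, -25.2, 0], [0, 0, 0]],
  [[8, -25.2, 0], [0, 0, 0]],
  [[8, -25.5, 0], [0, 0, 0]],
  [[8, -25.8, 0], [0, 0, 0]],
  [[8, -26.1, 0], [0, 0, 0]],
  [[8, -26.4, 0], [0, 0, 0]],
  [[8, -26.6, 0], [0, 0, 0]],
  [[8, -26.8, 0], [0, 0, 0]],
  [[8, -26.9, 0], [0, 0, 0]],
  [[8, -27.0, 0], [0, 0, 0]],
  [[8, -27.0, 0], [0, 0, 0]],
])

```text
clock: 19.85
eef_pos: [0.5277, 0.0318, 0.2686]
tcp_rot: [1.983, 1.571, 1.805]
contact_force: [0.2, 1.6, -0.5]
grip_width: 0.005
```

Request:
send_rows([
  [[-0.1, 0.1, 0], [0, 0, 0]],
  [[-1, 0.3, 0], [0, 0, 0]],
  [[-4, 0.4, 0], [0, 0, 0]],
  [[-7, 3, 0], [0, 0, 0]],
  [[-8, 8, 0], [0, 0, 0]],
  [[-8, 14, 0], [0, 0, 0]],
  [[-8, 20, 0], [0, 0, 0]],
  [[-8, 24.5, 0], [0, 0, 0]],
  [[-8, 26.8, 0], [0, 0, 0]],
  [[-8, 26.8, 0], [0, 0, 0]],
])

```text
clock: 21.1
eef_pos: [0.5752, 0.2961, 0.3484]
tcp_rot: [-2.069, 1.57, -2.246]
contact_force: [0.4, -0.2, 0.0]
grip_width: 0.005
```

```bash
python3 look.py 10; python3 sym.py; python3 sym.py
```

```text
s red 56 [0.537 0.064 0.245] r 0.09 phi 0.6
t red 87 [0.539 0.069 0.244] r 0.089 phi -2.9
phase 29.3 0.0133 901
phase 29.3 0.0097 901
phase 29.4 0.0036 464
tool lat -0.2312 d 0.0001 z 0.3489 yaw 89.8 [ 0. -0. -1.] F [ 0.  -0.5  0.1] grip 0.005083070550835398 t 21.2
both c 0.0703 phase 29.84 a 0.5259 b 0.1944 cost 0.00385
top c 0.0718 phase 29.84 a 0.5273 b 0.1862 cost 0.00309
side c 0.0692 phase 29.83 a 0.5250 b 0.1832 cost 0.00039
s cap: s 0.0651 43
t cap: s 0.0717 68
21.3
both c 0.0702 phase 29.76 a 0.5259 b 0.1967 cost 0.00279
top c 0.0718 phase 29.88 a 0.5270 b 0.1906 cost 0.00208
side c 0.0691 phase 29.67 a 0.5252 b 0.1830 cost 0.00035
s cap: s 0.0655 42
t cap: s 0.0716 67
21.4
```

View pics/t10.png

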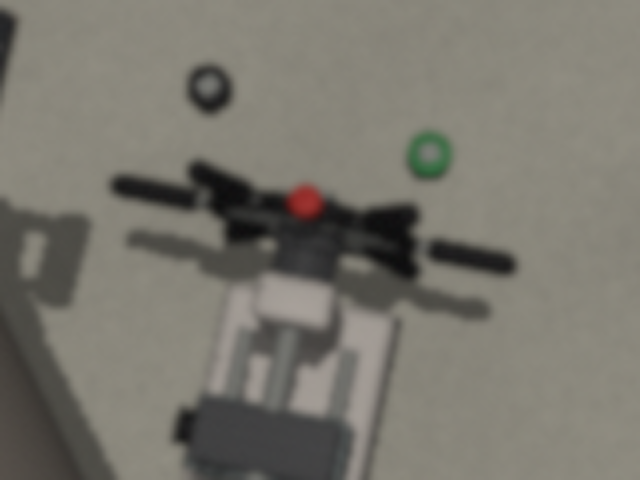

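View pics/s10.png

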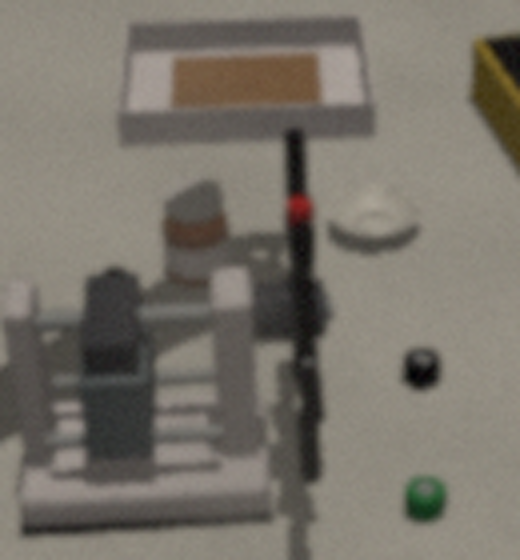

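Both pictures show the red cap on top of the wheel (top 305,202; side 298,207). The mounts and jar haven't moved, and the arm is clear. The spoke fit puts the stem within about 0.2° of upright, so I'm handing in.

```bash
python3 -c "
from station import env
print(env.finish_job())"
```

```text
the job is handed in; nothing more can be done
None
```

The handwheel is at its zero mark: the red-capped stem points straight up, about 0.2° short of upright by my measurement. I got there with three spoke pushes at the top of the wheel, using closed fingertips, plus two small nudges. The job was handed in at about 21 s of the 51 s allowed.

- **Stem angle:** a fit of the spoke positions from both cameras gave 29.7–29.9°, where 30° means the stem is exactly up. The two cameras agreed to about 0.2°.
- **Rougher check:** the red cap's own measured position put the stem at +0.6° from the side camera and −2.9° from the top camera. These differ because each camera sees only one side of the cap. They also used an earlier estimate of the wheel centre, about 4 mm off. I relied on the spoke fit instead.
- **Forces:** the tool readings I saw at the ends of moves stayed around 2 N.
- **Rest of the bench:** the mounts, jar and dish looked unmoved in the last pictures. The file and red box were outside those views and well away from where the arm worked. The arm was clear of the wheel at hand-in.

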